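# Index the therapy turntable to the green-marked notch

## Robot

A 6-joint arm with a two-finger parallel gripper is mounted at the origin on the work surface. World frame = base frame: x ahead of the robot, y to its left, z up, the work surface at z = 0. Lengths are in m, angles in rad, forces in N, time in s.
With the tool pointing down it reaches from about 0.35 to 0.775 m from the base axis. Payload 5.5 kg.
Tool frame: the origin (TCP) lies on the centre line of the jaws, within the pads' length; the fingertips stand 11 mm ahead of it and the grasp point (between the pads) lies 8 mm behind it (env.tip_reach is the distance from the TCP to the fingertips, in m); z points along the fingers, x is the direction in which the jaws open and shut, and the axes are right-handed (so a half turn about z gives the same grasp; the last joint's range is limited). The gripper opens to 85 mm and grips with 20 to 120 N. Pads are 22 mm wide; open, the fingers measure 114 mm over their backs; the gripper's body (76 mm by 85 mm) begins 54 mm behind the grasp point. The pads swing forward as they close: fully open they stand 13 mm farther back than shut.
Start: joints at [-1.407, 0.313, 0.046, 1.304, 0, 1.431], TCP at [0.172, -0.549, 0.242] pointing down, gripper open.
Joint ranges: [-2.76, 2.76], [-0.86, 1.69], [-1.03, 1.26], [-2.2, 2.34], [-1.47, 1.5], [-3.14, 3.14]. Speed limits (rad/s): [2.57, 2.57, 3.14, 3.14, 3.14, 3.14].

## Interface

Orientations are given as a unit quaternion [w, x, y, z].
In Python, from workcell import env gives the robot as it stands.
- The arm moves only by the tool carry_out, never from a script. Its argument "moves" is one flat list of numbers, 7 for each row, row after row: the gripper command: -1 is shut, 1 is fully open, values between are in proportion, then the shift along the tool's x, y, z in m, then the turn, a rotation vector about the tool's x, y, z in degrees. A call has exactly 5 rows; each row shifts and turns the pose as measured when the row begins, along the tool's axes as they then stand; what a row does not reach is not made up. A row lasts 1/8 s, in which the tool goes at most 62.5 mm and 10.7 degrees, less where a joint would pass 70% of its speed; a pose out of reach is approached as far as the arm can. A call is refused whole if a number of a shift passes 0.0625 or a number of a turn 10.7, either way. A call with a gripper value outside its range is refused whole. The fingers move at their own pace and stop on an object; "squeeze" is the grip in N (left out, the last holds). Time passes only in rows, so rows that do not move let the fingers close, or fill a call up. It gives the time, the measured TCP pose, the force and the opening at its end, in the units of the state.
- env.get_state(): the state, without advancing time (a new reading comes with each control period).
- env.read_camera(name): name is "side" or "top" or "wrist"; returns the picture (400x640x3 uint8, red, green, blue); there is no depth.
- env.calibration(name): a dict with "camera_matrix" (3x3 intrinsics, pixels), "rvec" (rotation vector, rad) and "tvec" (3), from world to camera coordinates, as OpenCV has them; the wrist camera has in their place "hand_eye" (4x4, takes a point from camera to tool coordinates, whose origin is the TCP and whose axes are the tool frame's). Camera axes: x right, y down, z forward; pixel columns grow to the right and rows downward; lengths in m; the calibration is good to about 2 mm. A picture is of the moment at which its call begins: read the wrist's pose just before it. calibration takes no time and is no camera call.
- env.hand_in(): hands the job in, once; it reports no verdict.
The state is a dict: "clock": time; "joint_pos": joint angles; "qvel": joint speeds; "tau": joint torques, N m; "tcp_pos": TCP position; "orientation": TCP orientation; "wrist_force": force on the tool from outside, world axes, zero at the start; "ft_torque": the same for the moment, N m; "finger_gap": finger opening in m.
Only numpy, scipy, OpenCV 4.12 (cv2) and the standard library are available. Lean on these libraries where they do the work, as an engineer would, in place of code of your own. Each camera call takes 0.05 s, during which the arm holds its last target. There are 200 camera calls.

## Task

Set the therapy turntable to its next notch on the side of the green marker: pull the spring ring up, swing the disc round to that side, and let the pin drop fully home in the notch there. Do not force the pin sideways against the notches (keep the turning push gentle, well under 25 N), do not swing the disc away to the yellow side, leave the cup, the tray and the cone where they stand, and let go of the ring.

Things in the scene. Friction and masses are not known exactly. Their poses are not given: they have to be found in the camera images.
- trainer: Fixed turntable unit: dark green board 360 x 360 x 18 mm carrying a wooden disc (diameter 236, top 55 mm above the table; coloured spots, small wooden knobs up to 71 mm). Origin: on the disc's vertical axis at table height, 22 mm behind the board's centre; z up, x from the axis towards the middle start notch, y to the left. A tab on the disc's rim carries the spring plunger, 150 mm from the axis.
- start_notch (a point): Mouth of the start notch in the middle of an arc-shaped rail under the tab; flat rail top 40 mm above the table. Notches lie on the 150 mm circle about the axis, each 12 mm wide along the arc for the 8 mm round-ended pin (2 mm play each way), 10 mm deep for it. There is one more notch each side, in aluminium rail pieces.
- rail: The arc rail; origin and axes as the trainer's. Its left and right notches are clamped differently each time and are not measured: each 0.50 to 0.80 rad round from the middle; find it by feel. Between and beyond the notches the rail top is smooth and level to past the end stops: a released pin rests and slides on it (friction about 0.15) and drops by itself over a notch.
- pivot (a point): Point on the disc's vertical axis, 63 mm above the table (top of the small steel hub at the disc's centre).
- ring_top (a point): Top of the steel pull ring, 118 mm above the table with the pin home. The ring stands upright in the plane of the disc's axis: from above a bar 40 mm long radially, 10 mm thick along the turning direction; round bar 10 mm, hole 20 mm. Top bar's centre 5 mm below this point: pinch it from above across the 10 mm. It turns with the disc, 150 mm from the axis.
- boss_top (a point): Top of the steel boss (diameter 24 mm) out of which the ring's stem stands, on the pin's axis, 72 mm above the table; it turns with the disc. The lowest part of the ring is 6 mm above it with the pin home.
- disc (a joint): Disc angle in rad, 0 with the pin in the middle start notch, growing anticlockwise seen from above (towards the left notch, trainer +y); end stops at -0.9 and 0.9; light friction (about 0.06 N m), stays where it is left.
- plunger (a joint): How far the ring and pin are pulled up, in m: 0 pin fully home in a notch, 0.010 pin end level with the rail top (clear of the notch above that, and the reading when it rests on the rail), 0.016 upper stop. The spring pushes it down with 6 N at 0 and 11 N at the upper stop; the plunger is damped (50 N s/m), so it sinks home in about 0.1 s and should be pulled slowly.
- green_mark: Green round marker, diameter 26 mm, 14 mm high, standing on the board outside the rail near the left or the right notch: it shows the notch that is wanted. Its y in the trainer's frame tells the side (about +0.117 or -0.117 m). Origin: centre of its underside.
- yellow_mark: Yellow round marker of the same size at the other, unwanted notch. Origin: centre of its underside.
- cup: Loose white plastic cup, 70 mm wide, 50 mm high, standing beside the unit; origin under its centre. Leave it.
- tray: Loose green open tray, 110 x 80 x 35 mm, beside the unit; origin under its centre. Leave it.
- cone: Loose orange stacking cone, 56 mm wide, 80 mm high, beside the unit; origin under its centre. Leave it.

How it is judged:
On the way, in this order (a step that is already met when the one before it is completed fails the run):
1. the ring is pulled up so that the pin is clear of the start notch (value of joint plunger above 0.0098 m), for 0.1 s.
2. the disc is swung well away from the start notch to the green marker's side, more than 0.3 rad (((y of green_mark in the frame of trainer above 0 m and value of joint disc above 0.3 rad) or (y of green_mark in the frame of trainer below 0 m and value of joint disc below -0.3 rad))), for 0.1 s.
At the end, for the whole second after the job is handed in: The pin is home (plunger within 2 mm of fully down) in the notch on the green marker's side (disc 0.47 to 0.83 rad round from the middle towards it), the disc is at rest, the ring is let go, and cup, tray and cone are within 20 mm of where they stood (value of joint plunger below 0.002 m and ((y of green_mark in the frame of trainer above 0 m and value of joint disc between 0.47 and 0.83 rad) or (y of green_mark in the frame of trainer below 0 m and value of joint disc between -0.83 and -0.47 rad)) and velocity of joint disc between -0.03 and 0.03 rad/s and distance of each of cup, tray, cone from where it was at the start of the episode below 0.02 m); the robot touches nothing.
It fails at once if the pin is forced against the rail or a notch wall with more than 25 N (contact force between plunger_c0 and anything else above 25 N).
It fails at once if the disc is swung more than 0.3 rad to the yellow marker's side ((y of green_mark in the frame of trainer above 0 m and value of joint disc below -0.3 rad) or (y of green_mark in the frame of trainer below 0 m and value of joint disc above 0.3 rad)).
It fails at once if the cup, tray or cone is moved more than 20 mm (distance of any of cup, tray, cone from where it was at the start of the episode above 0.02 m).
It also fails if it takes over 58 s, if anything falls off the work surface, if the arm or the gripper's body presses on something with over 40 N, if the wrist force passes 120 N, or if a joint passes its speed limit or range.

## Working session

There is one attempt and no reset: what is moved stays moved. The work goes in short steps, Python scripts to look and compute and a tool call to move; the robot and the scene stay as the last step left them, time stands still between calls to the robot, and variables do not carry over. Pictures are saved under pics/ and viewed, about 8 in all and at most 12, crops included, and the job is handed in when it is done.

Besides the shell and the picture viewer there is one more tool, called by a JSON object that holds its "op" and its "data", one argument or row to a line. carry_out: Moves the arm, as the interface text tells. Its arguments: {"type":"object","properties":{"moves":{"type":"array"},"squeeze":{"type":"number"}},"required":["moves"]}

```bash
mkdir -p pics && ls && python3 - <<'E'
from workcell import env
import cv2, numpy as np
for n in ("top","side"):
    im=env.read_camera(n); cv2.imwrite(f"pics/{n}0.png",im[:,:,::-1])
    c=env.calibration(n); print(n,c)
print(env.calibration("wrist")); print(env.get_state(), env.tip_reach)
E
```

```text
pics
top {'camera_matrix': array([[478.00832972,   0.        , 313.68031619],
       [  0.        , 478.00832972, 203.05427285],
       [  0.        ,   0.        ,   1.        ]]), 'rvec': array([ 2.17284294, -2.13001337,  0.14574679]), 'tvec': array([0.03509429, 0.52694201, 1.14829445])}
side {'camera_matrix': array([[366.22153108,   0.        , 325.06276975],
       [  0.        , 366.22153108, 206.4799714 ],
       [  0.        ,   0.        ,   1.        ]]), 'rvec': array([ 2.40165287, -0.41593483,  0.12831421]), 'tvec': array([-0.50227433,  0.23314184,  0.9534424 ])}
{'camera_matrix': array([[302.71954426,   0.        , 318.7352269 ],
       [  0.        , 302.71954426, 203.14831256],
       [  0.        ,   0.        ,   1.        ]]), 'hand_eye': array([[ 9.99999601e-01, -8.82795440e-04, -1.39549963e-04,
         3.75507935e-04],
       [ 8.80450920e-04,  9.46186899e-01,  3.23619493e-01,
        -8.37588384e-02],
       [-1.53649466e-04, -3.23619486e-01,  9.46187299e-01,
        -1.32343457e-01],
       [ 0.00000000e+00,  0.00000000e+00,  0.00000000e+00,
         1.00000000e+00]])}
{'clock': 0.1, 'joint_pos': array([-1.40659844e+00,  3.13912526e-01,  4.50986670e-02,  1.30357091e+00,
        8.28153765e-06,  1.43121360e+00]), 'qvel': array([-7.98401340e-04, -1.28516706e-03,  4.06247675e-03,  3.30955828e-05,
        1.34985335e-03, -8.59238266e-04]), 'tau': array([ 2.45385432e-03, -4.81725061e+01,  2.99244690e+01,  1.26769065e-02,
       -1.94365653e-04, -1.06100515e-05]), 'tcp_pos': array([ 0.17193265, -0.5482512 ,  0.24150776]), 'orientation': array([-5.57609473e-04,  8.05955648e-01, -5.91975391e-01, -5.65577511e-04]), 'wrist_force': array([ 0.13123432, -0.24454578,  0.23630437]), 'ft_torque': array([ 0.03304393,  0.01166613, -0.02512132]), 'finger_gap': 0.08553539561286018} 0.011
```

View pics/top0.png

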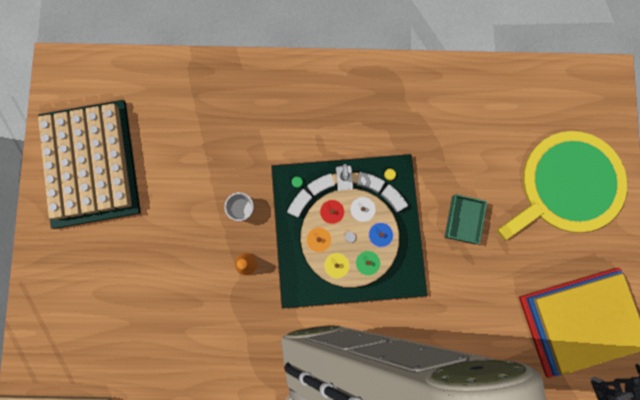

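View pics/side0.png

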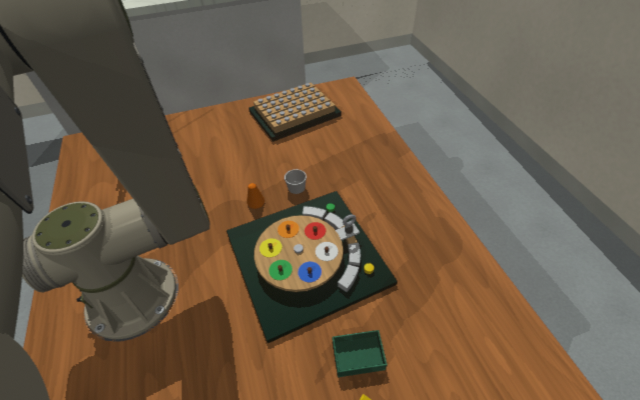

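The top view has +x up and +y to the left. The hub is at about (350,237), the ring at about (346,174), and the green marker at (297,182), so green is on the left (+y) side. Yellow is at (390,174). I'll measure these more precisely.

```bash
cat > h.py <<'E'
import numpy as np, cv2
from workcell import env
from scipy.spatial.transform import Rotation as R
def ray(n,uv):
    c=env.calibration(n); d=np.linalg.inv(c["camera_matrix"])@[*uv,1.]
    Rm=cv2.Rodrigues(c["rvec"])[0]; return -Rm.T@c["tvec"], Rm.T@d
def at(n,uv,z):
    o,d=ray(n,uv); return (o+d*(z-o[2])/d[2]).round(4)
def proj(n,p):
    c=env.calibration(n); return cv2.projectPoints(np.array(p,float).reshape(-1,1,3),c["rvec"],c["tvec"],c["camera_matrix"],None)[0].reshape(-1,2).round(1)
def blob(im,lo,hi,box):
    x0,y0,x1,y1=box; m=cv2.inRange(cv2.cvtColor(im[y0:y1,x0:x1],cv2.COLOR_RGB2HSV),lo,hi)
    M=cv2.moments(m,True); return M["m10"]/M["m00"]+x0,M["m01"]/M["m00"]+y0,M["m00"]
E
python3 - <<'E'
from h import *
im=cv2.imread("pics/top0.png")[:,:,::-1].copy()
g=blob(im,(45,120,90),(85,255,255),(285,170,310,195)); y=blob(im,(18,130,120),(35,255,255),(378,162,402,186))
print(g,y); G=at("top",g[:2],.032); Y=at("top",y[:2],.032); print(G,Y)
w=blob(im,(8,60,110),(25,170,255),(295,185,402,290)); print(w)
a=cv2.resize(im[150:300,265:430],None,fx=4,fy=4,interpolation=cv2.INTER_CUBIC)
s=cv2.imread("pics/side0.png")[:,:,::-1][190:340,220:400]
cv2.imwrite("pics/c1.png",a[:,:,::-1])
cv2.imwrite("pics/c2.png",cv2.resize(s,None,fx=4,fy=4,interpolation=cv2.INTER_CUBIC)[:,:,::-1])
E
```

```text
(296.5050505050505, 181.50505050505052, 99.0) (389.55238095238093, 173.98095238095237, 105.0)
[0.5801 0.0896 0.032 ] [ 0.6039 -0.143   0.032 ]
(348.09525871400734, 238.00129898246374, 4619.0)
```

View pics/c1.png

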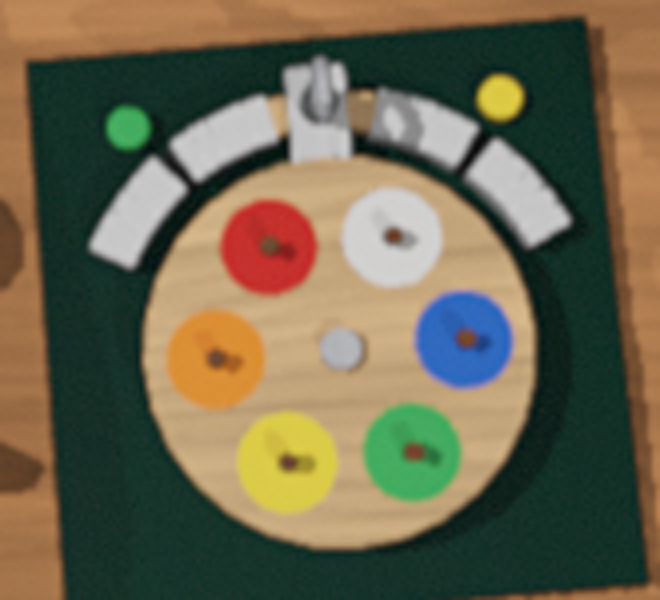

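View pics/c2.png

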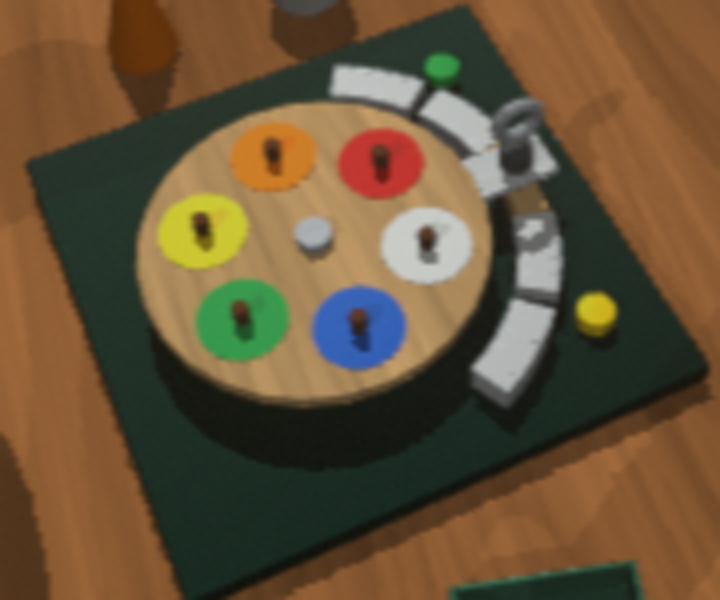

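The crop confirms green is on the left and the ring stands radially over the tab at about (320,60–100). A dark gap in the aluminium rail near (180,170) looks like the left notch. Next I'll work out the frame.

```bash
python3 - <<'E'
from h import *
T=lambda u,v:(265+(u+.5)/4-.5,150+(v+.5)/4-.5)
S=lambda u,v:(220+(u+.5)/4-.5,190+(v+.5)/4-.5)
P=at("top",T(341,348),.063); P2=at("side",S(314,231),.063); print("pivot",P,P2)
D=at("top",(348.1+1.5,238),.055)
# board corners from top (crop), z .018
B=[at("top",T(*q),.018) for q in((28,63),(583,18),(648,580))]; print(B)
G=np.array([.5801,.0896]);Y=np.array([.6039,-.143]); 
m=(G-Y); yaw=np.arctan2(-m[0],m[1]); print("yaw marks",yaw,np.linalg.norm(m))
e=B[0]-B[1]; print("yaw board",np.arctan2(-e[0],e[1]),np.linalg.norm(e)); e=B[1]-B[2];print(np.arctan2(e[1],e[0]),np.linalg.norm(e))
rt=at("top",T(320,80),.118); rs=at("side",S(519,102),.118); print("ring",rt,rs)
for a in(rt,rs): d=(a-P)[:2]; print(np.linalg.norm(d),np.arctan2(d[1],d[0]))
for q in((180,168),(475,153)):
    d=(at("top",T(*q),.04)-P)[:2]; print("gap",np.linalg.norm(d),np.arctan2(d[1],d[0]))
for q in((40,42),): pass
E
```

```text
pivot [ 0.443  -0.0428  0.063 ] [ 0.4425 -0.0445  0.063 ]
[array([0.623 , 0.1543, 0.018 ]), array([ 0.6594, -0.1985,  0.018 ]), array([ 0.3076, -0.2357,  0.018 ])]
yaw marks 0.1019667163663946 0.2338144563537507
yaw board 0.10281082596771537 0.3546728069643908
0.10535040953200943 0.35376133197397364
ring [ 0.5948 -0.0249  0.118 ] [ 0.5918 -0.03    0.118 ]
0.1528517255381829 0.11737628774959558
0.14934952293194642 0.08581026469650216
gap 0.14866004843265723 0.728765123929664
gap 0.14954918923217198 -0.5931954352095747
```

Trainer yaw is about 0.1025 rad, the pivot about (0.443, -0.0435), and the ring about (0.592, -0.028). The gap suggests the left notch is at about +0.63 rad. I'll move above the ring now.

{"op": "carry_out", "data": {
  "moves": [1,-0.035,-0.053,0,0,0,0,1,-0.035,-0.053,0,0,0,0,1,-0.035,-0.053,0,0,0,0,1,-0.035,-0.053,0,0,0,0,1,-0.035,-0.053,0,0,0,0],
  "squeeze": 30
}}

```text
clock: 0.72
tcp_pos: [0.3696, -0.3059, 0.2388]
orientation: [-0.001, 0.803, -0.596, -0.002]
wrist_force: [1.2, -1.3, 0.5]
finger_gap: 0.0857
```

```bash
cat >> h.py <<'E'
PIV=np.array([.443,-.0435]); YAW=.1025
def go(th,z,r=.15,piv=None,yaw=None):
    "shift in tool axes to reach TCP at disc angle th, height z, and turn about tool z (deg)"
    piv=PIV if piv is None else piv; yaw=YAW if yaw is None else yaw
    s=env.get_state(); q=s["orientation"]; Rt=R.from_quat([*q[1:],q[0]]); a=yaw+th
    p=np.array([*(piv+r*np.array([np.cos(a),np.sin(a)])),z])
    X=np.array([np.sin(a),-np.cos(a),0]); Z=np.array([0,0,-1.]); Rd=np.c_[X,np.cross(Z,X),Z]
    d=Rt.inv().apply(p-s["tcp_pos"]); w=(Rt.inv()*R.from_matrix(Rd)).as_rotvec(degrees=True)
    e=s["tcp_pos"][:2]-piv
    print("t",s["clock"],"tcp",s["tcp_pos"].round(4),"r",np.hypot(*e).round(4),"th",(np.arctan2(e[1],e[0])-yaw).round(4),"F",s["wrist_force"].round(1),"gap",round(s["finger_gap"],4),"j6",s["joint_pos"][5].round(2))
    print("shift mm",(1e3*d).round(1),"turn",w.round(2))
E
python3 -c "
from h import *; go(0,.19)"
```

```text
t 0.725 tcp [ 0.3696 -0.3059  0.2388] r 0.2724 th -1.946 F [ 1.2 -1.3  0.5] gap 0.0857 j6 1.99
shift mm [-201.1 -293.5   49.8] turn [1.000e-02 2.500e-01 1.097e+01]
```

{"op": "carry_out", "data": {
  "moves": [1,-0.042,-0.06,0,0,0,0,1,-0.042,-0.06,0,0,0,0,1,-0.042,-0.06,0.01,0,0,0,1,-0.042,-0.06,0.01,0,0,5,1,-0.035,-0.055,0.01,0,0,5]
}}

```text
clock: 1.35
tcp_pos: [0.5664, -0.0657, 0.2133]
orientation: [-0.001, 0.746, -0.666, -0.001]
wrist_force: [0.6, -0.6, 0.3]
finger_gap: 0.0857
```

```bash
python3 -c "
from h import *; go(0,.19)"
```

```text
t 1.35 tcp [ 0.5664 -0.0657  0.2133] r 0.1254 th -0.2802 F [ 0.6 -0.6  0.3] gap 0.0857 j6 2.77
shift mm [-34.2 -29.9  23.4] turn [-0.    0.19  0.68]
```

{"op": "carry_out", "data": {
  "moves": [1,-0.018,-0.015,0.012,0,0,0.7,1,-0.016,-0.015,0.012,0,0,0,1,0,0,0,0,0,0,1,0,0,0,0,0,0,1,0,0,0,0,0,0]
}}

```text
clock: 1.98
tcp_pos: [0.5936, -0.0238, 0.1859]
orientation: [0.0, 0.744, -0.668, -0.003]
wrist_force: [-0.5, -0.1, 0.8]
finger_gap: 0.0854
```

```bash
python3 - <<'E'
from h import *
go(0,.15)
s=env.get_state(); im=env.read_camera("wrist"); cv2.imwrite("pics/w1.png",im[:,:,::-1])
c=env.calibration("wrist"); q=s["orientation"]; Rt=R.from_quat([*q[1:],q[0]])
def pw(p):
    t=Rt.inv().apply(np.array(p)-s["tcp_pos"]); H=np.linalg.inv(c["hand_eye"]); x=c["camera_matrix"]@(H@[*t,1])[:3]; return (x[:2]/x[2]).round(1)
d=np.array([np.cos(YAW),np.sin(YAW)])
for r,z in((0,.063),(.13,.113),(.15,.118),(.17,.113)): print(r,pw([*(PIV+r*d),z]))
E
```

```text
t 1.975 tcp [ 0.5936 -0.0238  0.1859] r 0.1518 th 0.0279 F [-0.5 -0.1  0.8] gap 0.0854 j6 2.86
shift mm [ 4.4  1.6 35.9] turn [0.26 0.25 0.27]
0 [322.5 336. ]
0.13 [324.3 247.2]
0.15 [324.7 225.4]
0.17 [324.8 196.7]
```

View pics/w1.png

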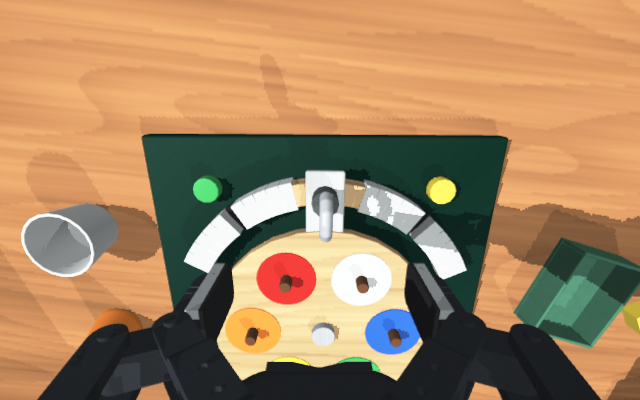

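The wrist view shows the ring bar along column 326 (rows 195–242), within about 1 mm of the prediction, and the hub at (323,334). The left rail gap is at (232,217). I'll descend and pinch.

{"op": "carry_out", "data": {
  "moves": [1,0.003,0.001,0.025,0,0,0,0,0.002,0,0.025,0,0,0,0,0,0,0.02,0,0,0,0,0,0,0.008,0,0,0,0,0,0,0,0,0,0]
}}

```text
clock: 2.65
tcp_pos: [0.5936, -0.033, 0.1101]
orientation: [-0.001, 0.742, -0.67, -0.0]
wrist_force: [-0.4, 0.9, 0.3]
finger_gap: 0.0428
```

```bash
python3 -c "
from h import *; go(0,.105)"
```

```text
t 2.65 tcp [ 0.5936 -0.033   0.1101] r 0.151 th -0.0327 F [-0.4  0.9  0.3] gap 0.0428 j6 2.85
shift mm [-4.9  0.9  5.1] turn [-0.11  0.12 -0.07]
```

{"op": "carry_out", "data": {
  "moves": [0,-0.003,0.001,0.004,0,0,0,0,-0.001,0,0,0,0,0,-0.5,0,0,0,0,0,0,-0.5,0,0,0,0,0,0,-0.5,0,0,0,0,0,0]
}}

```text
clock: 3.28
tcp_pos: [0.5938, -0.0291, 0.1088]
orientation: [-0.003, 0.742, -0.67, 0.002]
wrist_force: [0.3, 0.2, 0.1]
finger_gap: 0.0216
```

```bash
python3 -c "
from h import *; go(0,.105)"
```

```text
t 3.275 tcp [ 0.5938 -0.0291  0.1088] r 0.1515 th -0.0074 F [0.3 0.2 0.1] gap 0.0216 j6 2.85
shift mm [-1.1  1.6  3.8] turn [-0.37  0.04 -0.06]
```

{"op": "carry_out", "data": {
  "moves": [-0.5,0,0.001,0.004,0,0,0,-0.7,0,0,0,0,0,0,-1,0,0,0,0,0,0,-1,0,0,0,0,0,0,-1,0,0,0,0,0,0],
  "squeeze": 30
}}

```text
clock: 3.9
tcp_pos: [0.5929, -0.0292, 0.1046]
orientation: [-0.003, 0.742, -0.67, 0.002]
wrist_force: [-0.1, -0.1, 1.0]
finger_gap: 0.0091
```

```bash
python3 -c "
from h import *; go(0,.105)"
```

```text
t 3.9 tcp [ 0.5929 -0.0292  0.1046] r 0.1506 th -0.0073 F [-0.1 -0.1  1. ] gap 0.0091 j6 2.85
shift mm [-1.1  0.6 -0.4] turn [-0.38  0.04 -0.07]
```

{"op": "carry_out", "data": {
  "moves": [-1,0,0,-0.003,0,0,0,-1,0,0,-0.003,0,0,0,-1,0,0,-0.003,0,0,0,-1,0,0,-0.002,0,0,0,-1,0,0,-0.001,0,0,0]
}}

```text
clock: 4.53
tcp_pos: [0.5927, -0.0289, 0.1138]
orientation: [-0.002, 0.742, -0.67, 0.001]
wrist_force: [3.3, 0.7, -9.5]
finger_gap: 0.0089
```

```bash
python3 -c "
from h import *; go(0,.1176)"
```

```text
t 4.525 tcp [ 0.5927 -0.0289  0.1138] r 0.1504 th -0.0051 F [ 3.3  0.7 -9.5] gap 0.0089 j6 2.85
shift mm [-0.8  0.4 -3.8] turn [-0.24  0.13 -0.06]
```

{"op": "carry_out", "data": {
  "moves": [-1,0,0,-0.003,0,0,0,-1,0,0,-0.002,0,0,0,-1,0,0,0,0,0,0,-1,0,0,0,0,0,0,-1,0,0,0,0,0,0]
}}

```text
clock: 5.15
tcp_pos: [0.5927, -0.0288, 0.1186]
orientation: [-0.002, 0.742, -0.67, 0.0]
wrist_force: [4.7, 0.1, -10.9]
finger_gap: 0.0091
```

```bash
python3 -c "
from h import *; go(0.02,.1178)"
```

```text
t 5.15 tcp [ 0.5927 -0.0288  0.1186] r 0.1504 th -0.0048 F [  4.7   0.1 -10.9] gap 0.0091 j6 2.85
shift mm [-3.7  0.5  0.8] turn [-0.23  0.14 -1.2 ]
```

{"op": "carry_out", "data": {
  "moves": [-1,-0.002,0,0,0,0,-0.8,-1,-0.003,0,0,0,0,-1.15,-1,-0.003,0,0,0,0,-1.15,-1,-0.003,0,0,0,0,-1.15,-1,-0.003,0,0,0,0,-1.15]
}}

```text
clock: 5.78
tcp_pos: [0.5904, -0.0138, 0.1185]
orientation: [-0.002, 0.775, -0.632, 0.0]
wrist_force: [4.2, 0.9, -10.5]
finger_gap: 0.0089
```

```bash
python3 -c "
from h import *; go(0.15,.1180)"
```

```text
t 5.775 tcp [ 0.5904 -0.0138  0.1185] r 0.1504 th 0.096 F [  4.2   0.9 -10.5] gap 0.0089 j6 2.78
shift mm [-8.1  0.6  0.5] turn [-0.23  0.14 -2.88]
```

{"op": "carry_out", "data": {
  "moves": [-1,-0.005,0.0001,0,0,0,-1.9,-1,-0.005,0.0001,0,0,0,-1.9,-1,-0.005,0.0001,0,0,0,-1.9,-1,-0.005,0.0001,0,0,0,-1.9,-1,-0.005,0.0001,0,0,0,-1.9]
}}

```text
clock: 6.4
tcp_pos: [0.5827, 0.0122, 0.1186]
orientation: [-0.003, 0.828, -0.561, 0.0]
wrist_force: [3.8, 1.4, -10.5]
finger_gap: 0.0087
```

```bash
python3 -c "
from h import *; go(0.45,.1180)"
```

```text
t 6.4 tcp [0.5827 0.0122 0.1186] r 0.1504 th 0.2768 F [  3.8   1.4 -10.5] gap 0.0087 j6 2.64
shift mm [-25.9   2.6   0.7] turn [-0.29  0.12 -9.86]
```

{"op": "carry_out", "data": {
  "moves": [-1,-0.005,0.0001,0,0,0,-1.9,-1,-0.005,0.0001,0,0,0,-1.9,-1,-0.005,0.0001,0,0,0,-1.9,-1,-0.004,0.0001,0,0,0,-1.6,-1,-0.003,0.0001,0,0,0,-1.2]
}}

```text
clock: 7.02
tcp_pos: [0.572, 0.0338, 0.1188]
orientation: [-0.003, 0.87, -0.493, 0.0]
wrist_force: [5.0, 2.2, -11.4]
finger_gap: 0.009
```

```bash
python3 -c "
from h import *; go(0.5,.1180)"
```

```text
t 7.025 tcp [0.572  0.0338 0.1188] r 0.1504 th 0.4376 F [  5.    2.2 -11.4] gap 0.009 j6 2.52
shift mm [-9.3  0.7  0.8] turn [-0.32  0.12 -3.57]
```

```bash
python3 - <<'E'
from h import *
im=cv2.imread("pics/w1.png"); c=env.calibration("wrist"); H=c["hand_eye"]
Rt=R.from_quat([.744,-.668,-.003,0]); t=np.array([.5936,-.0238,.1859])
def bk(uv,z):
    d=Rt.apply(H[:3,:3]@np.linalg.inv(c["camera_matrix"])@[*uv,1]); o=t+Rt.apply(H[:3,3]); return (o+d*(z-o[2])/d[2])[:2]
p=bk((323,333.5),.063); print("pivot",p); ring=bk((326,219),.116)-p; a0=np.arctan2(ring[1],ring[0]); print("ring",a0)
# darkness sampled along the 150 mm circle
gr=cv2.cvtColor(im,cv2.COLOR_BGR2GRAY); Hi=np.linalg.inv(H)
for r in(.142,.15,.158):
  out=[]
  for a in np.arange(.5,.8,.02):
    w=np.array([*(PIV+r*np.array([np.cos(a+YAW),np.sin(a+YAW)])),.04]); x=c["camera_matrix"]@(Hi@[*(Rt.inv().apply(w-t)),1])[:3]; u,v=(x[:2]/x[2]).round().astype(int); out.append(int(gr[v,u]))
  print(r,out)
E
```

```text
pivot [ 0.44625787 -0.04392221]
ring 0.10027676395792452
0.142 [250, 250, 250, 250, 251, 223, 98, 115, 127, 250, 250, 250, 250, 250, 250, 250]
0.15 [250, 250, 251, 250, 250, 30, 60, 117, 116, 250, 250, 250, 250, 252, 250, 250]
0.158 [250, 237, 250, 250, 250, 28, 25, 117, 116, 245, 250, 250, 250, 232, 250, 250]
```

Both views agree that the left notch is centred at about 0.63 rad. I'll stop just before it, lower and release the ring, then nudge the disc gently.

{"op": "carry_out", "data": {
  "moves": [-1,-0.004,0.0001,0,0,0,-1.5,-1,-0.004,0.0001,0,0,0,-1.5,-1,-0.003,0.0001,0.001,0,0,-1.1,-1,0,0,0.001,0,0,0,-1,0,0,0.001,0,0,0]
}}

```text
clock: 7.65
tcp_pos: [0.5654, 0.044, 0.116]
orientation: [-0.003, 0.889, -0.459, 0.001]
wrist_force: [3.2, 1.5, -10.2]
finger_gap: 0.009
```

```bash
python3 -c "
from h import *; go(0.53,.1155)"
```

```text
t 7.65 tcp [0.5654 0.044  0.116 ] r 0.1504 th 0.518 F [  3.2   1.5 -10.2] gap 0.009 j6 2.46
shift mm [-1.8  0.4  0.5] turn [-0.36  0.11 -0.85]
```

{"op": "carry_out", "data": {
  "moves": [-1,0,0,0.0005,0,0,0,-0.6,0,0,0,0,0,0,-0.6,0,0,0,0,0,0,-0.6,0,0,0,0,0,0,-0.6,0,0,0,0,0,0]
}}

```text
clock: 8.28
tcp_pos: [0.566, 0.0422, 0.1189]
orientation: [-0.002, 0.888, -0.46, 0.003]
wrist_force: [-0.1, 0.1, -0.7]
finger_gap: 0.017
```

```bash
python3 -c "
from h import *; go(0.53,.110)"
```

```text
t 8.275 tcp [0.566  0.0422 0.1189] r 0.1499 th 0.5061 F [-0.1  0.1 -0.7] gap 0.017 j6 2.46
shift mm [-3.6 -0.1  8.9] turn [-0.39 -0.14 -0.96]
```

{"op": "carry_out", "data": {
  "moves": [-0.6,0,0,0.003,0,0,0,-0.6,0,0,0.003,0,0,-1,-0.6,-0.002,0,0,0,0,-0.5,-0.6,-0.002,0,0,0,0,-0.5,-0.6,-0.002,0,0,0,0,-0.5]
}}

```text
clock: 8.9
tcp_pos: [0.5625, 0.0465, 0.1125]
orientation: [-0.002, 0.898, -0.439, 0.003]
wrist_force: [1.2, -2.0, -0.8]
finger_gap: 0.0171
```

```bash
python3 -c "
from h import *; go(0.55,.113)"
```

```text
t 8.9 tcp [0.5625 0.0465 0.1125] r 0.1496 th 0.5429 F [ 1.2 -2.  -0.8] gap 0.0171 j6 2.42
shift mm [-1.1 -0.4 -0.5] turn [-0.35 -0.25  0.54]
```

{"op": "carry_out", "data": {
  "moves": [-0.6,-0.0015,0,0,0,0,-0.5,-0.6,-0.0015,0,0,0,0,-0.5,-0.6,-0.0015,0,0,0,0,-0.5,-0.6,-0.0015,0,0,0,0,-0.5,-0.6,-0.001,0,0,0,0,-0.4]
}}

```text
clock: 9.52
tcp_pos: [0.5588, 0.0512, 0.1126]
orientation: [-0.001, 0.908, -0.419, 0.005]
wrist_force: [0.2, -0.1, -0.2]
finger_gap: 0.0171
```

```bash
python3 -c "
from h import *; go(0.6,.113)"
```

```text
t 9.525 tcp [0.5588 0.0512 0.1126] r 0.1496 th 0.5829 F [ 0.2 -0.1 -0.2] gap 0.0171 j6 2.38
shift mm [-2.6 -0.4 -0.4] turn [-0.34 -0.41  0.18]
```

{"op": "carry_out", "data": {
  "moves": [-0.6,-0.001,0,0,0,0,-0.4,-0.6,-0.001,0,0,0,0,-0.4,-0.6,-0.001,0,0,0,0,-0.4,-0.6,-0.001,0,0,0,0,-0.4,-0.6,-0.001,0,0,0,0,-0.4]
}}

```text
clock: 10.15
tcp_pos: [0.5541, 0.0567, 0.1126]
orientation: [-0.002, 0.916, -0.401, 0.003]
wrist_force: [0.6, -0.2, -0.1]
finger_gap: 0.0168
```

```bash
python3 -c "
from h import *; go(0.63,.113)"
```

```text
t 10.15 tcp [0.5541 0.0567 0.1126] r 0.1497 th 0.6313 F [ 0.6 -0.2 -0.1] gap 0.0168 j6 2.35
shift mm [ 0.2 -0.3 -0.4] turn [-0.34 -0.25  0.69]
```

{"op": "carry_out", "data": {
  "moves": [-0.6,-0.0005,0,0,0,0,-0.2,-0.6,-0.0005,0,0,0,0,-0.2,-0.6,-0.0005,0,0,0,0,-0.2,-0.6,0,0,0,0,0,0,-0.6,0,0,0,0,0,0]
}}

```text
clock: 10.78
tcp_pos: [0.5529, 0.058, 0.1125]
orientation: [-0.002, 0.918, -0.396, 0.003]
wrist_force: [0.1, 0.3, -1.0]
finger_gap: 0.0166
```

```bash
python3 -c "
from h import *; go(0.63,.113)
im=env.read_camera('wrist'); cv2.imwrite('pics/w2.png',im[:,:,::-1])"
```

```text
t 10.775 tcp [0.5529 0.058  0.1125] r 0.1496 th 0.6433 F [ 0.1  0.3 -1. ] gap 0.0166 j6 2.35
shift mm [ 2.  -0.3 -0.4] turn [-0.35 -0.24  1.34]
```

View pics/w2.png

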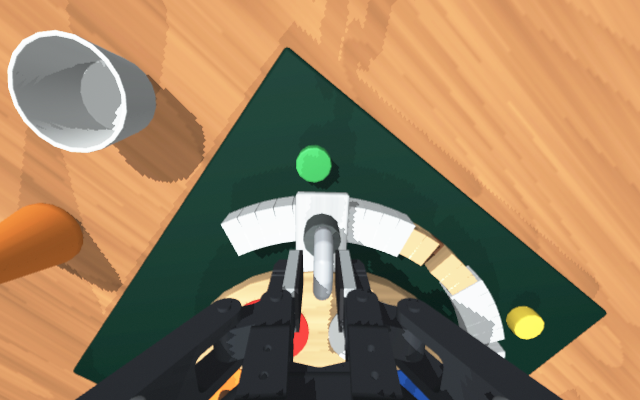

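The wrist view shows the tab near the green marker with the ring at column 323, free between the fingers. I'll check the pin's height from the ring's projection.

```bash
python3 - <<'E'
from h import *
c=env.calibration("wrist"); H=np.linalg.inv(c["hand_eye"]); s=env.get_state(); q=s["orientation"]; Rt=R.from_quat([*q[1:],q[0]])
def pw(p):
    x=c["camera_matrix"]@(H@[*(Rt.inv().apply(np.array(p)-s["tcp_pos"])),1])[:3]; return (x[:2]/x[2]).round(1)
im=cv2.imread("pics/w2.png"); im=cv2.resize(im[180:320,260:400],None,fx=4,fy=4,interpolation=cv2.INTER_CUBIC)
for th in(.615,.63,.645):
  a=YAW+th; e=np.array([np.cos(a),np.sin(a)]); tn=np.array([-e[1],e[0]])
  for pl,col in((0,(0,0,255)),(.010,(0,255,0))):
    # ring silhouette in its plane (torus centre at z .098, tube r 5, centre radius 15)
    pts=[pw([*(PIV+e*(.15+.015*np.cos(f))+tn*0),.098+pl+.015*np.sin(f)]) for f in np.linspace(0,2*np.pi,25)]
    n=np.array(pts); print(th,pl,"centreline u",n[:,0].min(),n[:,0].max(),"v",n[:,1].min(),n[:,1].max(),"boss",pw([*(PIV+e*.15),.072]))
    if th==.63:
      for p in pts: cv2.circle(im,tuple(((p-[260,180])*4).astype(int)),3,col,-1)
cv2.imwrite("pics/c3.png",im)
E
```

```text
0.615 0 centreline u 324.4 327.3 v 233.0 288.7 boss [324.7 239.8]
0.615 0.01 centreline u 324.8 328.0 v 240.8 300.3 boss [324.7 239.8]
0.63 0 centreline u 320.9 322.5 v 232.9 288.6 boss [321.1 239.7]
0.63 0.01 centreline u 321.1 322.9 v 240.7 300.2 boss [321.1 239.7]
0.645 0 centreline u 317.4 317.8 v 232.9 288.6 boss [317.5 239.7]
0.645 0.01 centreline u 317.4 317.8 v 240.7 300.1 boss [317.5 239.7]
```

View pics/c3.png

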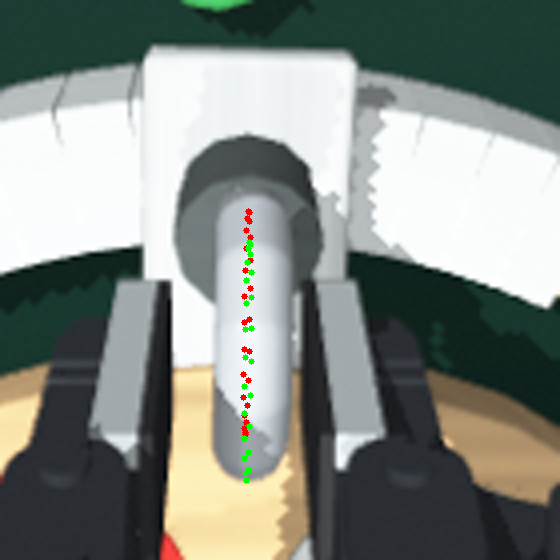

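The projection fits plunger ≈ 0 (red) once the common offset of about 2 px is removed, because the boss shows the same offset. I'll open, rise to the height used for the first wrist picture, and compare directly.

{"op": "carry_out", "data": {
  "moves": [0,0,0,0,0,0,0,0,0,0,0,0,0,0,0.5,0,0,-0.02,0,0,0,0.5,0,0,-0.03,0,0,0,1,0,0,-0.02,0,0,0]
}}

```text
clock: 11.45
tcp_pos: [0.5508, 0.0579, 0.1821]
orientation: [-0.001, 0.918, -0.396, 0.001]
wrist_force: [0.5, 0.0, 0.1]
finger_gap: 0.08
```

```bash
python3 -c "
from h import *; go(0.63,.186)"
```

```text
t 11.45 tcp [0.5508 0.0579 0.1821] r 0.148 th 0.6523 F [0.5 0.  0.1] gap 0.08 j6 2.34
shift mm [ 3.4 -1.9 -3.9] turn [-0.15 -0.03  1.33]
```

{"op": "carry_out", "data": {
  "moves": [1,0.001,-0.003,-0.003,0,0,1.3,1,0,0,0,0,0,0,1,0,0,0,0,0,0,1,0,0,0,0,0,0,1,0,0,0,0,0,0]
}}

```text
clock: 12.08
tcp_pos: [0.5534, 0.0594, 0.1836]
orientation: [-0.001, 0.913, -0.407, 0.0]
wrist_force: [0.4, 0.5, 0.2]
finger_gap: 0.0855
```

```bash
python3 - <<'E'
from h import *
go(.63,.186)
im=env.read_camera("wrist")[:,:,::-1]; cv2.imwrite("pics/w3.png",im)
s=env.read_camera("side")[:,:,::-1]
s0=cv2.imread("pics/side0.png")
f=lambda a,x,y,w,h,k:cv2.resize(a[y:y+h,x:x+w],None,fx=k,fy=k,interpolation=cv2.INTER_CUBIC)
w1=cv2.imread("pics/w1.png")
top=np.hstack([f(w1,280,150,90,110,3),f(im,280,150,90,110,3)])
bot=np.hstack([f(s0,315,195,67.5.__int__(),50,4),f(s,300,180,68,60,4)[:200]])
b=np.zeros((200,540,3),np.uint8); b[:, :min(540,bot.shape[1])]=bot[:, :540]
cv2.imwrite("pics/c4.png",np.vstack([top,b]))
E
```

```text
t 12.075 tcp [0.5534 0.0594 0.1836] r 0.1509 th 0.6474 F [0.4 0.5 0.2] gap 0.0855 j6 2.37
shift mm [ 2.6  0.9 -2.4] turn [-0.09  0.02 -0.06]
```

View pics/c4.png

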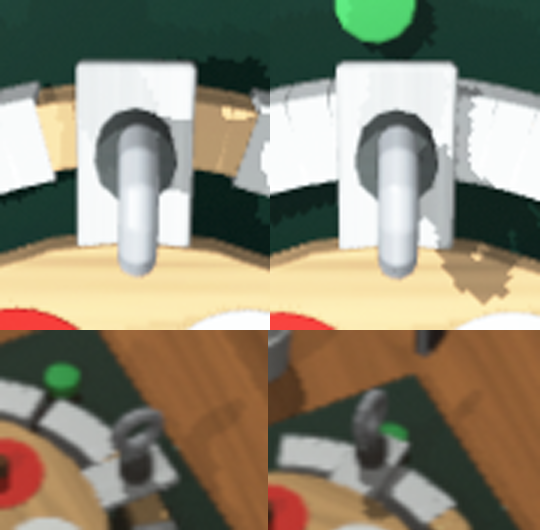

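The ring-to-boss picture matches the start picture with the pin home to within about 1–2 px at 3× scale, where a lifted pin would shift it about 18 px. The tab sits over the left notch by the green marker. I'll back off a little more and hand in.

{"op": "carry_out", "data": {
  "moves": [1,0,0,-0.02,0,0,0,1,0,0,-0.02,0,0,0,1,0,0,0,0,0,0,1,0,0,0,0,0,0,1,0,0,0,0,0,0]
}}

```text
clock: 12.8
tcp_pos: [0.5525, 0.0593, 0.2224]
orientation: [-0.0, 0.913, -0.407, -0.001]
wrist_force: [-0.0, 0.2, -0.8]
finger_gap: 0.0853
```

```bash
python3 -c "
from h import *; go(.63,.22); print(env.hand_in())"
```

```text
t 12.8 tcp [0.5525 0.0593 0.2224] r 0.1502 th 0.6516 F [-0.   0.2 -0.8] gap 0.0853 j6 2.37
shift mm [3.3 0.2 2.4] turn [ 0.03  0.14 -0.06]
the job is handed in; nothing more can be done
None
```

The turntable is set in the notch on the green marker's side, which is the left (+y) notch, and the job is handed in at 12.8 s. `hand_in()` gave no verdict.

**What I did:** I pinched the ring and pulled it up about 14 mm. I swung the disc to about 0.52 rad and let go of the ring, so the pin rested on the rail. I then nudged the ring with loosely open fingers until the pin dropped. The sideways force read about 2.3 N at most at the ends of the nudging calls. I then opened the gripper and raised it clear.

**Last checks:**
- **Pin home:** the close-up of the ring against its boss matches the picture taken at the start with the pin home, to within about 1 mm of lift. A separate overlay of the ring's expected outline read 2 to 4.5 mm too high. I put that down to calibration, because the boss showed the same offset.
- **Disc angle:** about 0.63 rad, judged from the images, which agrees with the notch position seen by both the top and wrist cameras.
- **Robot clear:** the wrist force is near zero, the gripper is fully open and it stands well above the ring.
- **Cup, tray and cone:** I did not measure them again, but the arm never came near them.

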